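# Pack the inner-tube cartons in the stockroom rack

### The arm

A 6-joint arm with a two-finger parallel gripper is mounted at the origin on the work surface. World frame = base frame: x ahead of the robot, y to its left, z up, the work surface at z = 0. Lengths are in mm, angles in rad, forces in N, time in s.
With the tool pointing down it reaches from about 350 to 975 mm from the base axis. Payload 7.1 kg.
Tool frame: the origin (TCP) lies between the finger pads; the fingertips stand 19 mm ahead of it and the grasp point (between the pads) is the TCP (ctrl.tcp_to_tips is the distance from the TCP to the fingertips, in mm); z points along the fingers, y is the line along which they close (so a half turn about z gives the same grasp; the last joint's range is limited). The gripper opens to 88 mm and grips with 3 to 60 N. Pads are 20 mm wide; open, the fingers measure 115 mm over their backs; the gripper's body (75 mm by 178 mm) begins 61 mm behind the grasp point.
Start: joints at [-1.161, 0.423, 1.63, -0, 1.089, -0.019], TCP at [259.877, -568.391, 241.675] pointing down, gripper open.
Joint ranges: [-3, 3], [-0.9, 2.11], [0.09, 2.58], [-1.31, 4.45], [0.11, 2.69], [-2.54, 2.54]. Speed limits (rad/s): [2.39, 2.39, 3.01, 3.14, 3.14, 3.14].

### API

Orientations are given as a rotation vector (axis times angle).
In Python, from workcell import status, optics, ctrl gives the robot as it stands. The module is installed in compiled form; this text tells all that it offers.
- The arm moves only by the shell command python3 -m inch 'ROWS'. ROWS is JSON, a list that holds one entry, the list of rows, each a list of 7 numbers: the shift along the tool's x, y, z in mm, then the turn, a rotation vector about the tool's x, y, z in rad, then the opening in per cent of the stroke, from 0 (shut) to 100 (fully open). A call has 1 to 20 rows; each row is the pose to reach, as a shift and turn from the pose commanded when the call began, along the tool's axes at that moment; what a row does not reach only later rows make up. A row lasts 1/10 s, in which the tool goes at most 50 mm and 8.59 degrees, less where a joint would pass 70% of its speed; a pose out of reach is approached as far as the arm can. A call with a gripper value outside its range is refused whole. The fingers move at their own pace and stop on an object; the grip force is fixed at half the most. Time passes only in rows, so rows that repeat a pose let the fingers close. It gives the time, the measured TCP pose, the force, the opening and the grip force at its end, in the units of the state.
- status.get_obs(): the state, without advancing time (a new reading comes with each control period).
- optics.get_image(name): name is "scene" or "top" or "wrist"; returns a dict with "frame" (420x560x3 uint8, red, green, blue), "fx", "fy", "cx", "cy" (pixels), "rvec" (rotation vector, rad) and "tvec" (3), from world to camera coordinates, as OpenCV has them; the wrist camera has in their place "hand_eye" (4x4, takes a point from camera to tool coordinates, whose origin is the TCP and whose axes are the flange's). Camera axes: x right, y down, z forward; pixel columns grow to the right and rows downward; lengths in mm; the calibration is good to about 2 mm. A picture is of the moment at which its call begins: read the wrist's pose just before it. There is no depth.
- ctrl.close_job(): hands the job in; it is judged then, once.
The state is a dict: "t": time; "qpos": joint angles; "qvel": joint speeds; "joint_torque": joint torques, N m; "ee_pos": TCP position; "orientation": TCP orientation; "ft_force": force on the tool from outside, world axes, zero at the start; "moment": the same for the moment, N m; "width": finger opening in mm; "grasp_force": force on a finger pad.
Only numpy, scipy, OpenCV 4.12 (cv2) and the standard library are available. Lean on these libraries where they do the work, as an engineer would, in place of code of your own. Each camera call takes 0.05 s, during which the arm holds its last target. There are 200 camera calls.

### The job

First clear the two yellow tyre levers out of the blue rack and lay them flat in the grey tray, side by side along its length, both with the black hook end at the tray's red end. Then stand every inner-tube carton upright in the rack in one straight row along its middle, coloured spines facing the front (the robot's side) and thickness along the rack, and slide the end stop up snug so that no gaps are left between the end wall, the cartons and the stop. Leave the dish, the scraper and the spoke wrench where they are.

Things in the scene. Friction and masses are not known exactly. Their poses are not given: they have to be found in the camera images.
- rack: Fixed blue rack, no side walls. Origin: foot of the end wall's inner face, mid-width, at shelf level. x across (-x = front, robot's side), y along; the bay runs from the end wall (y = 0) to the stop at negative y. Floor plate 90 mm wide (x -45 to 45), y -333 to +12 mm, its top at z = 6 mm. End wall 90 mm wide, 10 mm thick (y 0 to 10), 56 mm high.
- stop (a joint): Sliding end stop of the rack, in m: 0 = drawn fully back (bay 250 mm long), growing as it slides towards the end wall, up to 0.200; bay length = 0.250 - value. It slides with about 2 N of friction and stays where it is left.
- stop_face (a point): Foot of the stop's inner face, mid-width, z 6 mm; axes as the rack's. Stop: aluminium plate 74 mm wide, 8 mm thick, top 56 mm above the shelf; foot behind it (62 mm long, top at 18 mm) carries an upright black round handle, 18 mm diameter, axis 42 mm behind the face (rack -y) on the rack's centre line, top 97 mm above the shelf.
- tray: Fixed shallow grey tray, 190 mm (its x) by 126 mm (its y) outside, with a lip 4 mm thick and 8 mm high; floor top at z = 3 mm. Origin: centre of the underside. The end at its +x has a red lip and red floor stripe.
- lever1: Yellow tyre lever, 120 mm long (its x), 30 g: handle 18 mm wide and 12 mm thick from x = -60 to +16 mm, then 14 mm wide and 8 mm thick, ending at +x in the black hook, 14 mm high. Origin: centre of the underside; z up as it lies. Lies crosswise on the rack's floor at the start.
- lever1_hook (a point): The black hook end of that lever (55 mm along its +x).
- lever2: Yellow tyre lever, 120 mm long (its x), 30 g: handle 18 mm wide and 12 mm thick from x = -60 to +16 mm, then 14 mm wide and 8 mm thick, ending at +x in the black hook, 14 mm high. Origin: centre of the underside; z up as it lies. Lies crosswise on the rack's floor at the start.
- lever2_hook (a point): The black hook end of that lever (55 mm along its +x).
- carton1: Inner-tube carton, standing, rigid: 28 mm thick (its y), 58 mm deep (its x), 80 mm tall (z), 0.10 to 0.20 kg. Origin: centre of the underside. Its spine with the green label is the narrow face at -x; the label colour wraps 14 mm over the top edge there. May be absent (3 to 5 of the five are there).
- carton1_spine (a point): Middle of that carton's labelled spine (29 mm along its -x, 40 mm up).
- carton2: Inner-tube carton, standing, rigid: 30 mm thick (its y), 58 mm deep (its x), 80 mm tall (z), 0.10 to 0.20 kg. Origin: centre of the underside. Its spine with the red label is the narrow face at -x; the label colour wraps 14 mm over the top edge there. May be absent (3 to 5 of the five are there).
- carton2_spine (a point): Middle of that carton's labelled spine (29 mm along its -x, 40 mm up).
- carton3: Inner-tube carton, standing, rigid: 32 mm thick (its y), 58 mm deep (its x), 80 mm tall (z), 0.10 to 0.20 kg. Origin: centre of the underside. Its spine with the blue label is the narrow face at -x; the label colour wraps 14 mm over the top edge there. May be absent (3 to 5 of the five are there).
- carton3_spine (a point): Middle of that carton's labelled spine (29 mm along its -x, 40 mm up).
- carton4: Inner-tube carton, standing, rigid: 34 mm thick (its y), 58 mm deep (its x), 80 mm tall (z), 0.10 to 0.20 kg. Origin: centre of the underside. Its spine with the orange label is the narrow face at -x; the label colour wraps 14 mm over the top edge there. May be absent (3 to 5 of the five are there).
- carton4_spine (a point): Middle of that carton's labelled spine (29 mm along its -x, 40 mm up).
- carton5: Inner-tube carton, standing, rigid: 36 mm thick (its y), 58 mm deep (its x), 80 mm tall (z), 0.10 to 0.20 kg. Origin: centre of the underside. Its spine with the yellow label is the narrow face at -x; the label colour wraps 14 mm over the top edge there. May be absent (3 to 5 of the five are there).
- carton5_spine (a point): Middle of that carton's labelled spine (29 mm along its -x, 40 mm up).
- dish: Bystander: green dish, 96 mm across, 30 mm high. Origin: centre of the underside.
- scraper: Bystander: small scraper, about 125 mm long along its x, 12 mm high. Origin: underside, near its middle.
- spoke_wrench: Bystander: chrome spoke wrench, 92 mm long, 8 mm high. Origin: centre of the underside.

How it is judged (in metres and radians):
On the way, in this order (a step that is already met when the one before it is completed fails the run):
1. both tyre levers lie flat in the tray, hook ends at its red end (x of each of lever1_hook, lever2_hook in the frame of tray above 0.02 m and angle between the x axis of each of lever1, lever2 and the x axis of tray, either way round below 0.25 rad and angle between each of lever1, lever2's own z axis and vertical below 0.15 rad and z of each of lever1, lever2 in the frame of tray below 0.008 m and x of lever1 in the frame of tray between -0.037 and 0.037 m and y of lever1 in the frame of tray between -0.05 and 0.05 m and x of lever2 in the frame of tray between -0.037 and 0.037 m and y of lever2 in the frame of tray between -0.05 and 0.05 m), for 0.2 s.
2. every carton stands upright in the rack between the end wall and the stop, spine to the front (angle between each of carton1, carton2, carton3, carton4, carton5's own z axis and vertical below 0.1 rad and z of carton1 in the frame of rack between 0.001 and 0.011 m and x of carton1 in the frame of rack between -0.016 and 0.016 m and y of each of carton1, carton2, carton3, carton4, carton5 in the frame of rack below 0 m and y of each of carton1, carton2, carton3, carton4, carton5 in the frame of stop_face above 0 m and x of each of carton1_spine, carton2_spine, carton3_spine, carton4_spine, carton5_spine in the frame of rack below -0.01 m and angle between the y axis of each of carton1, carton2, carton3, carton4, carton5 and the y axis of rack, either way round below 0.15 rad and z of carton2 in the frame of rack between 0.001 and 0.011 m and x of carton2 in the frame of rack between -0.016 and 0.016 m and z of carton3 in the frame of rack between 0.001 and 0.011 m and x of carton3 in the frame of rack between -0.016 and 0.016 m and z of carton4 in the frame of rack between 0.001 and 0.011 m and x of carton4 in the frame of rack between -0.016 and 0.016 m and z of carton5 in the frame of rack between 0.001 and 0.011 m and x of carton5 in the frame of rack between -0.016 and 0.016 m), for 0.2 s.
At the end, for the whole second after the job is handed in: Levers flat on the tray floor, within 0.25 rad of its length, hooks at the red end, centred to 37 mm along, 50 mm across. Each carton on the rack floor, spine to front, within 0.1 rad of upright, 0.15 rad of square, 16 mm of the centre line; no gap over 5 mm from wall to stop; all at rest (all of step 1 and all of step 2 and (y of carton1 in the frame of rack above -0.019 m or y of carton2 in the frame of carton1 between 0 and 0.034 m or y of carton3 in the frame of carton1 between 0 and 0.035 m or y of carton4 in the frame of carton1 between 0 and 0.036 m or y of carton5 in the frame of carton1 between 0 and 0.037 m) and (y of carton2 in the frame of rack above -0.02 m or y of carton1 in the frame of carton2 between 0 and 0.034 m or y of carton3 in the frame of carton2 between 0 and 0.036 m or y of carton4 in the frame of carton2 between 0 and 0.037 m or y of carton5 in the frame of carton2 between 0 and 0.038 m) and (y of carton3 in the frame of rack above -0.021 m or y of carton1 in the frame of carton3 between 0 and 0.035 m or y of carton2 in the frame of carton3 between 0 and 0.036 m or y of carton4 in the frame of carton3 between 0 and 0.038 m or y of carton5 in the frame of carton3 between 0 and 0.039 m) and (y of carton4 in the frame of rack above -0.022 m or y of carton1 in the frame of carton4 between 0 and 0.036 m or y of carton2 in the frame of carton4 between 0 and 0.037 m or y of carton3 in the frame of carton4 between 0 and 0.038 m or y of carton5 in the frame of carton4 between 0 and 0.04 m) and (y of carton5 in the frame of rack above -0.023 m or y of carton1 in the frame of carton5 between 0 and 0.037 m or y of carton2 in the frame of carton5 between 0 and 0.038 m or y of carton3 in the frame of carton5 between 0 and 0.039 m or y of carton4 in the frame of carton5 between 0 and 0.04 m) and (y of stop_face in the frame of carton1 above -0.019 m or y of stop_face in the frame of carton2 above -0.02 m or y of stop_face in the frame of carton3 above -0.021 m or y of stop_face in the frame of carton4 above -0.022 m or y of stop_face in the frame of carton5 above -0.023 m) and linear speed of each of carton1, carton2, carton3, carton4, carton5, lever1, lever2 below 0.02 m/s); the robot touches nothing.
It fails at once if the dish is shifted by more than 25 mm (distance of dish from where it was at the start of the episode above 0.025 m).
It fails at once if the scraper is shifted by more than 25 mm (distance of scraper from where it was at the start of the episode above 0.025 m).
It fails at once if the spoke wrench is shifted by more than 25 mm (distance of spoke_wrench from where it was at the start of the episode above 0.025 m).
Of carton1, carton2, carton3, carton4, carton5 only 3 to 5 are there at a start; the rules pass over those that are not, and their reading is None.
At some moment in a run one of lever1, lever2 may be knocked a few centimetres aside while the robot is not near it.
Once in a run the grip may slacken for a moment while it holds something.
It also fails if it takes over 210 s, if anything falls off the work surface, if the arm or the gripper's body presses on something with over 40 N, if the wrist force passes 120 N, or if a joint passes its speed limit or range.

## Working session

There is one attempt and no reset: what is moved stays moved. The work goes in short steps, Python scripts to look and compute and a shell command to move; the robot and the scene stay as the last step left them, time stands still between calls to the robot, and variables do not carry over. Pictures are saved under pics/ and viewed, at most 14 in all, crops included, and the job is handed in when it is done.

```bash
mkdir -p pics; cat > h.py <<'E'
import numpy as np, cv2, json
from scipy.spatial.transform import Rotation as R
from workcell import status, optics, ctrl
def cam(name):
    o=status.get_obs(); im=optics.get_image(name)
    K=np.array([[im['fx'],0,im['cx']],[0,im['fy'],im['cy']],[0,0,1.]])
    if 'hand_eye' in im:
        T=np.eye(4);T[:3,:3]=R.from_rotvec(o['orientation']).as_matrix();T[:3,3]=o['ee_pos']
        W=T@np.array(im['hand_eye'])
        Rc,c=W[:3,:3],W[:3,3]
    else:
        Rw=R.from_rotvec(np.ravel(im['rvec'])).as_matrix(); Rc=Rw.T; c=-Rw.T@np.ravel(im['tvec'])
    return dict(f=np.array(im['frame']),K=K,R=Rc,c=c)
def ray(C,uv,z):
    uv=np.atleast_2d(np.array(uv,float)); d=np.c_[uv,np.ones(len(uv))]@np.linalg.inv(C['K']).T@C['R'].T
    s=(z-C['c'][2])/d[:,2]; return (C['c']+d*s[:,None])[:,:3]
def proj(C,p):
    q=(np.atleast_2d(p)-C['c'])@C['R']; q=q@C['K'].T; return q[:,:2]/q[:,2:]
def save(C,n,box=None,scale=1):
    f=C['f'][:,:,::-1]
    if box: f=f[box[1]:box[3],box[0]:box[2]]
    if scale!=1: f=cv2.resize(f,None,fx=scale,fy=scale,interpolation=cv2.INTER_CUBIC)
    cv2.imwrite('pics/'+n,f)
E
python3 - <<'E'
from h import *
import pickle
for n in ['top','scene']:
    C=cam(n); pickle.dump(C,open(n+'.pkl','wb')); save(C,n+'0.png',scale=1.42); print(n,C['c'],C['K'][0,0],C['R'])
o=status.get_obs(); print(o)
E
```

```text
top [ 379.16044043  -13.70228502 1346.35956765] 484.55807354175323 [[-0.02808795 -0.98756265  0.15469672]
 [-0.99957494  0.02895792  0.00337273]
 [-0.00781048 -0.15453624 -0.98795625]]
scene [1494.92176814  279.06175368  863.25710085] 540.2967940430384 [[-0.29938163  0.6160073  -0.72863272]
 [ 0.95404751  0.20351875 -0.2199397 ]
 [ 0.01280596 -0.76099614 -0.64863001]]
{'t': 0.1, 'qpos': array([-1.16099505e+00,  4.23764238e-01,  1.63060240e+00,  3.61429009e-06,
        1.08860140e+00, -1.90186550e-02]), 'qvel': array([-0.00075037, -0.00122025, -0.00159601,  0.00047222, -0.00295566,
       -0.00169985]), 'joint_torque': array([-7.05552156e-04, -5.45614493e+01, -2.74323928e+01,  6.44448982e-02,
        1.87878491e-02, -2.92098173e-05]), 'ee_pos': array([ 259.69837712, -567.96951248,  240.98391745]), 'orientation': array([-3.06833840e+00, -6.68149836e-01,  4.14343720e-04]), 'ft_force': array([-0.44376897,  0.05079067,  0.095428  ]), 'moment': array([-0.03177538, -0.01368597,  0.0260536 ]), 'grasp_force': 0.0, 'width': 87.83915311406622}
```

View pics/top0.png

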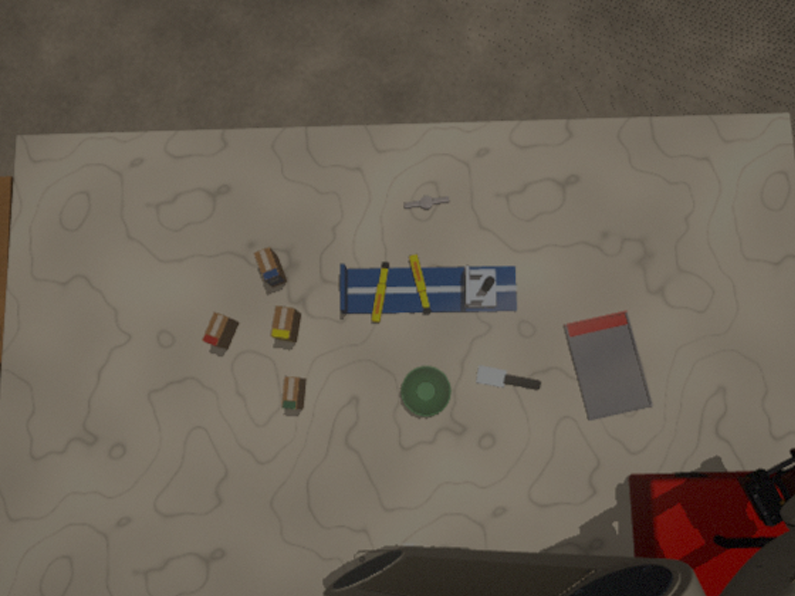

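View pics/scene0.png

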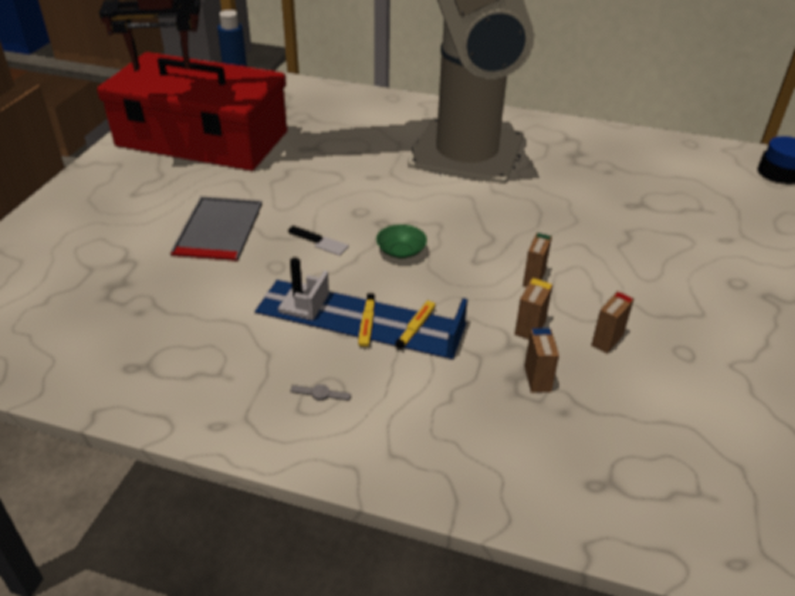

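Top view (scaled 1.42): the rack is around (430,290) with the end wall on the left. The levers are at (380,293), hook far, and (420,283), hook near. The tray is at (608,365) with its red end far. There are four cartons: blue (268,265), red (220,330), yellow (285,325) and green (293,392). The dish, scraper and wrench are at (425,390), (508,378) and (426,203).

```bash
cat > m0.py <<'E'
from h import *
import pickle
C=pickle.load(open('top.pkl','rb'))
hsv=cv2.cvtColor(C['f'],cv2.COLOR_RGB2HSV); H,S,V=cv2.split(hsv)
def comps(m,z,name,amin=12,box=(0,560)):
    m=m.copy(); m[:,:box[0]]=0; m[:,box[1]:]=0; m[330:,440:]=0; m[370:]=0; m[:90]=0
    n,l,st,ce=cv2.connectedComponentsWithStats(m.astype(np.uint8))
    for i in range(1,n):
        if st[i,4]<amin: continue
        pts=np.argwhere(l==i)[:,::-1]; w=ray(C,pts,z)[:,:2].astype(np.float32)
        (cx,cy),(a,b),t=cv2.minAreaRect(w); 
        if a<b: a,b,t=b,a,t+90
        print(name,'px',ce[i].round(1),'n',st[i,4],'mean',w.mean(0).round(1),'rect c',round(cx,1),round(cy,1),'size',round(a,1),round(b,1),'ang',round((t+90)%180-90,1))
comps((H>100)&(H<130)&(S>110)&(V>25),6,'blue',12)
comps((H>20)&(H<34)&(S>150)&(V>80),16,'yellow')
comps(((H<6)|(H>172))&(S>130),6,'redz6'); 
comps(((H<6)|(H>172))&(S>130),86*0+80,'redz80')
comps((H>20)&(H<34)&(S>150)&(V>60),80,'yel80',box=(0,230))
comps((H>100)&(H<130)&(S>80),80,'blue80',box=(0,225))
comps((H>45)&(H<90)&(S>60),80,'green80')
comps((H>5)&(H<20)&(S>80),80,'brown',box=(0,230))
comps((S<50)&(V<110)&(V>40),8,'grey',200,box=(380,480))
comps((V<45),18,'black',8,box=(235,350))
E
python3 m0.py
python3 - <<'E'
from h import *
import pickle
C=pickle.load(open('top.pkl','rb')); save(C,'crop1.png',(130,140,470,310),2.3)
E
```

```text
blue px [240.9 202.7] n 38 mean [604.7 124.9] rect c 606.9 124.6 size 85.4 5.6 ang -0.8
blue px [281.5 195.3] n 200 mean [622.4  10.6] rect c 623.3 9.1 size 50.6 34.3 ang 88.3
blue px [311.2 194.3] n 305 mean [622.8 -73. ] rect c 622.3 -73.9 size 76.0 31.4 ang 88.3
blue px [354.5 190.6] n 50 mean [ 629.7 -195. ] rect c 628.1 -197.1 size 36.0 19.3 ang -77.5
blue px [255.4 195.4] n 250 mean [624.5  83.8] rect c 624.0 82.4 size 62.0 31.4 ang 88.3
blue px [282.9 213.1] n 315 mean [571.8   8. ] rect c 572.1 7.6 size 72.6 33.9 ang 88.3
blue px [309.6 209.9] n 116 mean [578.6 -67.1] rect c 572.5 -74.9 size 58.7 28.2 ang 88.3
blue px [253.4 213.3] n 212 mean [573.5  90.3] rect c 573.1 88.9 size 50.5 31.1 ang 88.3
yellow px [295.1 197.7] n 169 mean [612.7 -27.2] rect c 612.5 -27.0 size 106.2 16.3 ang 12.2
yellow px [267.3 207.6] n 178 mean [587.3  50.7] rect c 587.9 50.0 size 106.2 16.3 ang -12.4
yellow px [197.3 234.6] n 77 mean [517.4 245.3] rect c 517.4 245.5 size 33.7 17.1 ang 80.2
redz6 px [420.2 228.1] n 322 mean [ 518.8 -372. ] rect c 519.4 -371.9 size 113.8 23.4 ang -79.2
redz6 px [14
[... 752 characters left out ...]
mean [646.7 245. ] rect c 640.4 242.2 size 74.9 17.8 ang 26.0
brown px [182.8 184.5] n 66 mean [646.2 271.8] rect c 645.7 271.2 size 45.1 10.9 ang 18.3
brown px [194.7 223.2] n 73 mean [541.1 239.9] rect c 541.5 240.1 size 42.8 15.8 ang -4.0
brown px [205.5 227.4] n 183 mean [529.1 211.3] rect c 526.7 212.6 size 60.0 26.6 ang -9.6
brown px [156.  232.7] n 303 mean [519.  341.7] rect c 518.8 344.8 size 58.4 50.6 ang -22.8
brown px [200.8 273.3] n 50 mean [409.9 223.7] rect c 410.5 223.4 size 41.4 8.5 ang -3.9
brown px [210.  275.9] n 144 mean [402.5 199.7] rect c 400.8 200.3 size 54.0 20.1 ang -5.1
grey px [428.6 261.7] n 2857 mean [ 425.6 -387.9] rect c 435.8 -385.7 size 186.6 131.0 ang 10.9
```

View pics/crop1.png

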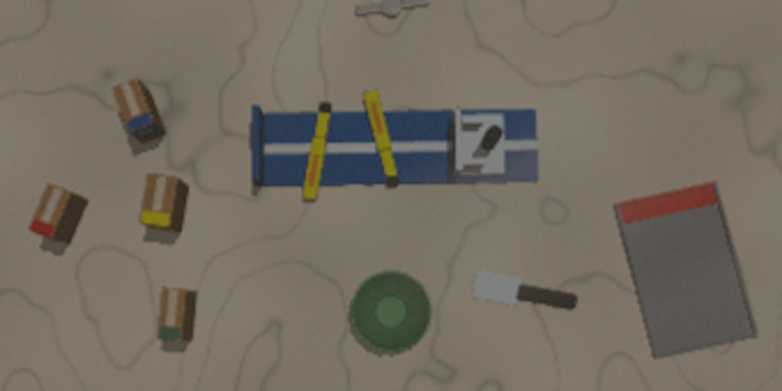

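```bash
cat > go.py <<'E'
import sys
from h import *
def yaw(o):
    M=R.from_rotvec(o['orientation']).as_matrix(); return np.arctan2(M[1,0],M[0,0]),M
def delta(x,y,z,yd):
    o=status.get_obs(); a,M=yaw(o); d=M.T@(np.array([x,y,z])-o['ee_pos'])
    t=a-np.radians(yd); t=(t+np.pi)%(2*np.pi)-np.pi
    return d,t,o
if __name__=='__main__':
    v=list(map(float,sys.argv[1:])); d,t,o=delta(*v)
    print('shift',d.round(1),'turn z',round(t,3),'| at',o['ee_pos'].round(1),'yaw',round(np.degrees(yaw(o)[0]),1),'t',round(o['t'],2),'w',round(o['width'],1),'q6',round(o['qpos'][5],2))
E
python3 go.py 560 50 200 -12.4
```

```text
shift [ 530.1 -437.1   41.6] turn z 0.645 | at [ 259.7 -568.   241. ] yaw 24.6 t 0.1 w 87.8 q6 -0.02
```

```bash
python3 -m inch '[[[530,-437,30,0,0,0.645,40],[530,-437,30,0,0,0.645,40],[530,-437,30,0,0,0.645,40],[530,-437,30,0,0,0.645,40],[530,-437,30,0,0,0.645,40],[530,-437,30,0,0,0.645,40],[530,-437,30,0,0,0.645,40],[530,-437,30,0,0,0.645,40],[530,-437,30,0,0,0.645,40],[530,-437,30,0,0,0.645,40],[530,-437,30,0,0,0.645,40],[530,-437,30,0,0,0.645,40],[530,-437,30,0,0,0.645,40],[530,-437,30,0,0,0.645,40],[530,-437,30,0,0,0.645,40],[530,-437,30,0,0,0.645,40],[530,-437,30,0,0,0.645,40],[530,-437,30,0,0,0.645,40]]]'
python3 - <<'E'
from h import *
im=optics.get_image('wrist'); print(np.array(im['hand_eye']).round(3),im['fx'])
C=cam('wrist'); save(C,'w1.png'); import pickle; pickle.dump(C,open('w1.pkl','wb'))
C=cam('top'); save(C,'t1.png'); pickle.dump(C,open('top.pkl','wb'))
E
python3 go.py 588 50 27 -12.4
```

```text
t: 1.9
ee_pos: [559.6, 48.2, 211.6]
orientation: [3.123, -0.341, -0.001]
ft_force: [0.8, 0.3, 0.0]
width: 34.8
grasp_force: 0.0
[[-0.00000e+00 -9.55000e-01 -2.96000e-01  8.24190e+01]
 [ 1.00000e+00 -0.00000e+00 -1.00000e-03 -1.22900e+00]
 [ 0.00000e+00 -2.96000e-01  9.55000e-01 -1.43345e+02]
 [ 0.00000e+00  0.00000e+00  0.00000e+00  1.00000e+00]] 363.0997304441291
shift [ 27.   -7.6 184.9] turn z -0.001 | at [560.   48.4 211.9] yaw -12.5 t 2.05 w 35.2 q6 1.85
```

View pics/w1.png

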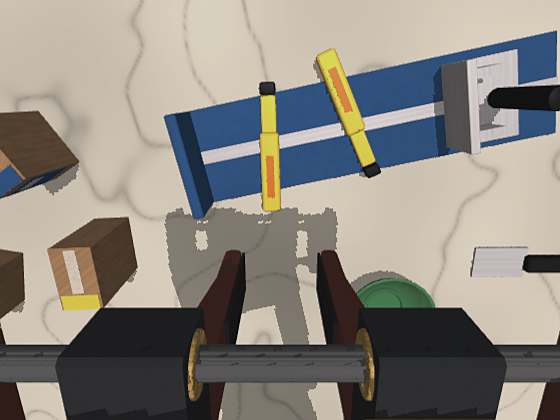

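The wrist view is clear. Lever A runs from (271,208) to its hook at (267,88), lever B from (325,52) to its hook at (372,170), and the rack's end wall is at (190,165).

```bash
cat > lev.py <<'E'
from h import *
def levers(C,z=16):
    hsv=cv2.cvtColor(C['f'],cv2.COLOR_RGB2HSV); H,S,V=cv2.split(hsv)
    m=((H>19)&(H<34)&(S>140)&(V>90)).astype(np.uint8); m[230:]=0
    m=cv2.morphologyEx(m,cv2.MORPH_CLOSE,np.ones((9,9)))
    n,l,st,ce=cv2.connectedComponentsWithStats(m)
    for i in range(1,n):
        if st[i,4]<300: continue
        p=np.argwhere(l==i)[:,::-1]; w=ray(C,p,z)[:,:2].astype(np.float32)
        (cx,cy),(a,b),t=cv2.minAreaRect(w)
        if a<b: a,b,t=b,a,t+90
        print('lever px',ce[i].round(),'c',round(cx,1),round(cy,1),'size',round(a,1),round(b,1),'ang',round((t+90)%180-90,1))
if __name__=='__main__':
    import pickle
    C=pickle.load(open('w1.pkl','rb')); levers(C)
    # rack: edges of blue
    hsv=cv2.cvtColor(C['f'],cv2.COLOR_RGB2HSV); H,S,V=cv2.split(hsv)
    m=((H>100)&(H<125)&(S>120)).astype(np.uint8); m[:,:160]=0
    # column-wise far and near edges of the floor plate
    far=[];near=[]
    for u in range(205,430,4):
        r=np.flatnonzero(m[:,u]); far.append((u,r[0]-.5)); near.append((u,r[-1]+.5))
    for nm,e in (('far',far),('near',near)):
        w=ray(C,e,6)[:,:2]; k=np.polyfit(w[:,1],w[:,0],1)
        for _ in range(5):
            r=w[:,0]-np.polyval(k,w[:,1]); g=abs(r)<1.5; k=np.polyfit(w[g,1],w[g,0],1)
        print(nm,'x=%.1f at y=0, slope %.4f'%(k[1],k[0]),g.sum(),len(g))
    print('wall top corners z56',ray(C,[[165,115],[177,113],[194,216],[206,200]],56)[:,:2].round(1))
    print('wall foot inner z6',ray(C,[[191,112],[213,200]],6)[:,:2].round(1))
E
python3 lev.py
python3 - <<'E'
from h import *
import pickle
C=pickle.load(open('w1.pkl','rb')); save(C,'w1c.png',(150,80,350,230),4)
E
```

```text
lever px [345. 104.] c 616.4 -24.9 size 107.5 17.8 ang 12.7
lever px [269. 155.] c 592.3 53.1 size 107.5 17.5 ang -10.9Traceback (most recent call last):
  File "lev.py", line 22, in <module>
    r=np.flatnonzero(m[:,u]); far.append((u,r[0]-.5)); near.append((u,r[-1]+.5))
                                            ~^^^
IndexError: index 0 is out of bounds for axis 0 with size 0
```

View pics/w1c.png

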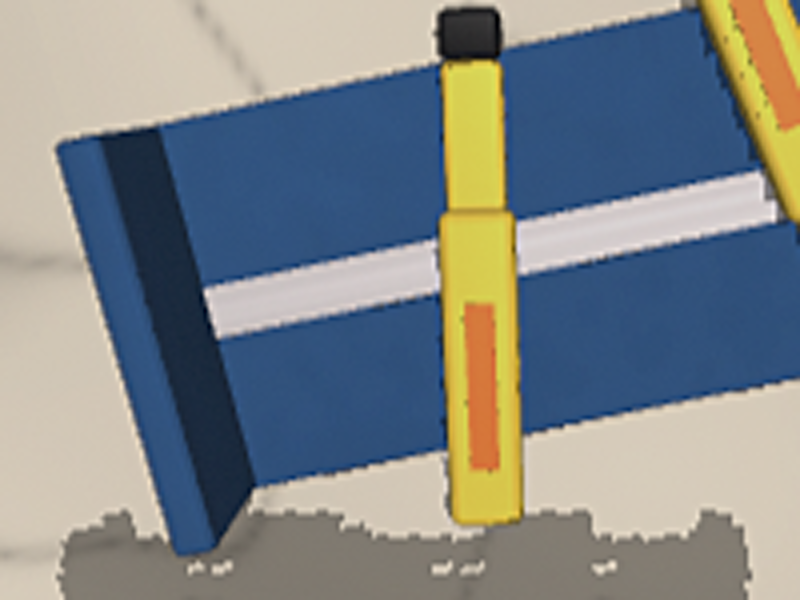

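Lever A's yellow part measures 107×17.5 mm, as expected. The wall foot centre, where the stripe meets the wall, is at about (202.5,158) px, and the stripe continues to (342,129).

```bash
python3 - <<'E'
from h import *
import pickle
C=pickle.load(open('w1.pkl','rb'))
p=ray(C,[[202.3,158.2],[342.5,129.2],[213,201.8],[190.6,112]],6)[:,:2]; print(p.round(1)); d=p[0]-p[1]; print('rack y dir deg',np.degrees(np.arctan2(d[1],d[0])))
d=p[2]-p[3];print('wall dir',np.degrees(np.arctan2(d[1],d[0])), 'mid',p[2:].mean(0),np.linalg.norm(d))
E
python3 go.py 591 52 27 -11.5
```

```text
[[602.1 117.5]
 [599.8 -19. ]
 [557.7 119.3]
 [645.8 116.1]]
rack y dir deg 89.06014136361111
wall dir 177.95356562169212 mid [601.77854217 117.71571924] 88.19800803021039
shift [ 29.5 -10.2 184.9] turn z -0.017 | at [560.   48.4 211.9] yaw -12.5 t 2.05 w 35.2 q6 1.85
```

```bash
python3 -m inch '[[[29.5,-10,0,0,0,-0.017,40],[29.5,-10,50,0,0,-0.017,40],[29.5,-10,100,0,0,-0.017,40],[29.5,-10,150,0,0,-0.017,40],[29.5,-10,170,0,0,-0.017,40],[29.5,-10,185,0,0,-0.017,40],[29.5,-10,185,0,0,-0.017,40],[29.5,-10,185,0,0,-0.017,0],[29.5,-10,185,0,0,-0.017,0],[29.5,-10,185,0,0,-0.017,0],[29.5,-10,185,0,0,-0.017,0],[29.5,-10,185,0,0,-0.017,0],[29.5,-10,150,0,0,-0.017,0],[29.5,-10,110,0,0,-0.017,0],[29.5,-10,70,0,0,-0.017,0],[29.5,-10,70,0,0,-0.017,0]]]'
python3 go.py 425 -363 120 10.9
```

```text
t: 3.65
ee_pos: [594.4, 53.2, 146.9]
orientation: [-3.124, 0.312, -0.014]
ft_force: [0.8, -0.4, 0.3]
width: 17.5
grasp_force: 30.0
shift [-84.  441.6  25. ] turn z -0.389 | at [594.4  53.2 146.9] yaw -11.4 t 3.65 w 17.5 q6 1.84
```

```bash
python3 -m inch '[[[-84,442,0,0,0,-0.389,0],[-84,442,0,0,0,-0.389,0],[-84,442,0,0,0,-0.389,0],[-84,442,0,0,0,-0.389,0],[-84,442,0,0,0,-0.389,0],[-84,442,0,0,0,-0.389,0],[-84,442,0,0,0,-0.389,0],[-84,442,0,0,0,-0.389,0],[-84,442,0,0,0,-0.389,0],[-84,442,0,0,0,-0.389,0],[-84,442,0,0,0,-0.389,0],[-84,442,0,0,0,-0.389,0]]]'
python3 - <<'E'
from h import *
import pickle
C=cam('wrist'); save(C,'w2.png'); pickle.dump(C,open('w2.pkl','wb'))
E
python3 go.py 425 -363 26 10.9
```

```text
t: 4.85
ee_pos: [421.2, -362.5, 140.9]
orientation: [-3.126, -0.298, 0.001]
ft_force: [0.1, 0.8, -0.4]
width: 17.9
grasp_force: 30.0
shift [  3.3   1.6 115.1] turn z 0.001 | at [ 421.5 -362.2  141.1] yaw 10.9 t 4.9 w 17.6 q6 0.65
```

View pics/w2.png

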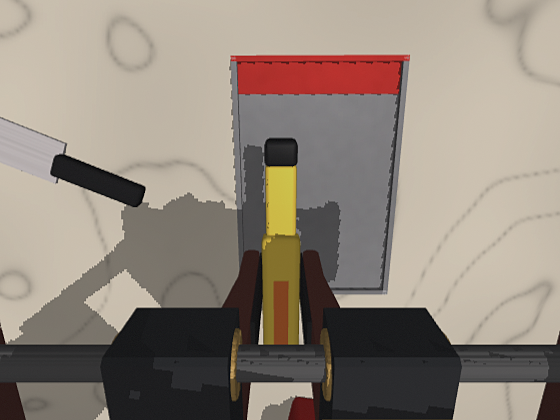

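The tray's red outer corners are at (231,57) and (409,57), and its near-right corner is at about (387,293). The lever hangs aligned with the tray, hook toward the red end.

```bash
python3 - <<'E'
from h import *
import pickle
C=pickle.load(open('w2.pkl','rb'))
p=ray(C,[[231,57],[409,57],[387,292]],8)[:,:2]; print(p.round(1),np.linalg.norm(p[0]-p[1]),np.linalg.norm(p[1]-p[2])); c=(p[0]+p[2])/2; d=p[0]-p[1]; a=np.arctan2(-d[0],d[1]); print('tray c',c,'yaw',np.degrees(a))
X=np.array([np.cos(a),np.sin(a)]);Y=np.array([-X[1],X[0]])
for s in (25,-25): print('grip',c-8*X+s*Y)
E
python3 go.py 425 -363 26 10.9
```

```text
[[ 522.4 -306.2]
 [ 546.  -429.3]
 [ 363.1 -465.2]] 125.33498425704835 186.32522020059497
tray c [ 442.74410632 -385.71242756] yaw 10.860813224289409
grip [ 430.17680883 -362.66762264]
grip [ 439.59799881 -411.77201327]
shift [  3.3   1.6 115.1] turn z 0.001 | at [ 421.5 -362.2  141.1] yaw 10.9 t 4.9 w 17.6 q6 0.65
```

```bash
python3 -m inch '[[[8,2,0,0,0,0,0],[8,2,50,0,0,0,0],[8,2,90,0,0,0,0],[8,2,108,0,0,0,0],[8,2,115,0,0,0,0],[8,2,115,0,0,0,0],[8,2,115,0,0,0,0],[8,2,115,0,0,0,30],[8,2,115,0,0,0,30],[8,2,115,0,0,0,30],[8,2,115,0,0,0,30],[8,2,90,0,0,0,30],[8,2,50,0,0,0,40],[8,2,0,0,0,0,40],[8,2,-40,0,0,0,40],[8,2,-70,0,0,0,40]]]'
python3 go.py 620 -21 205 -168
```

```text
t: 6.5
ee_pos: [430.0, -364.7, 214.8]
orientation: [3.125, 0.297, 0.003]
ft_force: [0.1, 0.3, 0.2]
width: 34.7
grasp_force: 0.0
shift [ 251.4 -301.8    9.5] turn z 3.122 | at [ 430.  -364.7  214.8] yaw 10.9 t 6.5 w 34.7 q6 0.66
```

```bash
python3 -m inch '[[[251,-302,0,0,0,-1.58,40],[251,-302,0,0,0,-1.58,40],[251,-302,0,0,0,-1.58,40],[251,-302,0,0,0,-1.58,40],[251,-302,0,0,0,-1.58,40],[251,-302,0,0,0,-1.58,40],[251,-302,0,0,0,-1.58,40],[251,-302,0,0,0,-1.58,40],[251,-302,0,0,0,-1.58,40],[251,-302,0,0,0,-1.58,40],[251,-302,0,0,0,-1.58,40],[251,-302,0,0,0,-1.58,40]]]'
python3 -m inch '[[[0,0,0,0,0,-1.58,40],[0,0,0,0,0,-1.58,40],[0,0,0,0,0,-1.58,40],[0,0,0,0,0,-1.58,40],[0,0,0,0,0,-1.58,40],[0,0,0,0,0,-1.58,40],[0,0,0,0,0,-1.58,40],[0,0,0,0,0,-1.58,40],[0,0,0,0,0,-1.58,40],[0,0,0,0,0,-1.58,40],[0,0,0,0,0,-1.58,40],[0,0,0,0,0,-1.58,40]]]'
python3 - <<'E'
from h import *
from lev import levers
C=cam('wrist'); levers(C); save(C,'w3.png')
C=cam('top'); levers(C); 
E
python3 go.py 616.4 -24.9 27 -167.5
```

```text
t: 7.7
ee_pos: [619.0, -20.2, 211.6]
orientation: [-1.989, -2.432, 0.0]
ft_force: [-0.6, -0.1, -0.5]
width: 35.2
grasp_force: 0.0
t: 8.9
ee_pos: [619.0, -20.6, 211.7]
orientation: [-0.323, 3.125, 0.0]
ft_force: [0.4, -0.3, 1.2]
width: 34.8
grasp_force: 0.0
lever px [276. 178.] c 613.4 -26.1 size 102.9 17.5 ang 13.2
shift [  3.5  -3.8 184.7] turn z -0.014 | at [619.  -20.5 211.7] yaw -168.3 t 9.0 w 35.0 q6 -1.83
```

```bash
python3 -m inch '[[[3.5,-4,0,0,0,-0.014,40],[3.5,-4,50,0,0,-0.014,40],[3.5,-4,100,0,0,-0.014,40],[3.5,-4,150,0,0,-0.014,40],[3.5,-4,170,0,0,-0.014,40],[3.5,-4,184,0,0,-0.014,40],[3.5,-4,184,0,0,-0.014,40],[3.5,-4,184,0,0,-0.014,0],[3.5,-4,184,0,0,-0.014,0],[3.5,-4,184,0,0,-0.014,0],[3.5,-4,184,0,0,-0.014,0],[3.5,-4,184,0,0,-0.014,0],[3.5,-4,150,0,0,-0.014,0],[3.5,-4,110,0,0,-0.014,0],[3.5,-4,50,0,0,-0.014,0],[3.5,-4,50,0,0,-0.014,0]]]'
python3 go.py 439.5 -412 160 10.9
```

```text
t: 10.6
ee_pos: [619.5, -25.1, 167.3]
orientation: [-0.347, 3.114, -0.002]
ft_force: [-0.2, 0.1, 0.7]
width: 17.1
grasp_force: 30.0
shift [ 260.9 -337.7    5.9] turn z -3.11 | at [619.5 -25.1 167.3] yaw -167.3 t 10.6 w 17.1 q6 -1.85
```

```bash
python3 -m inch '[[[261,-338,0,0,0,1.59,0],[261,-338,0,0,0,1.59,0],[261,-338,0,0,0,1.59,0],[261,-338,0,0,0,1.59,0],[261,-338,0,0,0,1.59,0],[261,-338,0,0,0,1.59,0],[261,-338,0,0,0,1.59,0],[261,-338,0,0,0,1.59,0],[261,-338,0,0,0,1.59,0],[261,-338,0,0,0,1.59,0],[261,-338,0,0,0,1.59,0],[261,-338,0,0,0,1.59,0]]]'
python3 -m inch '[[[0,0,0,0,0,1.58,0],[0,0,0,0,0,1.58,0],[0,0,0,0,0,1.58,0],[0,0,0,0,0,1.58,0],[0,0,0,0,0,1.58,0],[0,0,0,0,0,1.58,0],[0,0,0,0,0,1.58,0],[0,0,0,0,0,1.58,0],[0,0,0,0,0,1.58,0],[0,0,0,0,0,1.58,0],[0,0,0,0,0,1.58,0],[0,0,0,0,0,1.58,0]]]'
python3 - <<'E'
from h import *
C=cam('wrist'); save(C,'w4.png')
E
python3 go.py 439.5 -412 26 10.9
```

```text
t: 11.8
ee_pos: [435.8, -412.2, 161.0]
orientation: [-1.986, -2.433, -0.0]
ft_force: [-0.4, -0.1, -0.6]
width: 17.5
grasp_force: 30.0
t: 13.0
ee_pos: [436.4, -411.7, 161.4]
orientation: [-3.126, -0.308, 0.0]
ft_force: [-0.1, -0.9, -0.7]
width: 17.5
grasp_force: 30.0
shift [  3.    0.9 135.4] turn z 0.008 | at [ 436.4 -411.7  161.4] yaw 11.3 t 13.05 w 17.6 q6 0.6
```

View pics/w4.png

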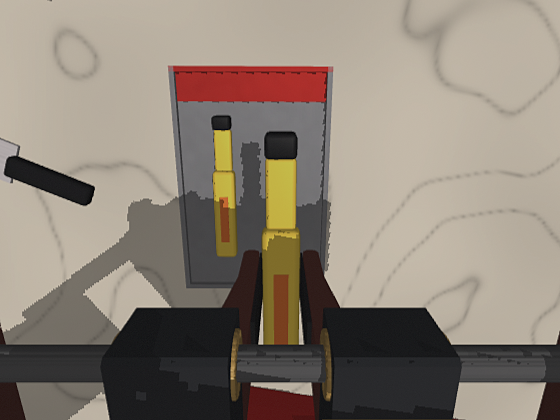

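Lever A lies flat in the tray at (223,190) px, hook toward the red end. Lever B hangs parallel to it with its hook at (281,145).

```bash
python3 -m inch '[[[3,2,0,0,0,0,0],[3,2,50,0,0,0,0],[3,2,100,0,0,0,0],[3,2,128,0,0,0,0],[3,2,135,0,0,0,0],[3,2,135,0,0,0,0],[3,2,135,0,0,0,0],[3,2,135,0,0,0,30],[3,2,135,0,0,0,30],[3,2,135,0,0,0,30],[3,2,135,0,0,0,30],[3,2,110,0,0,0,30],[3,2,60,0,0,0,40],[3,2,20,0,0,0,70],[3,2,-30,0,0,0,100],[3,2,-70,0,0,0,100],[3,2,-70,0,0,0,100]]]'
python3 - <<'E'
from h import *
import pickle
from lev import levers
C=cam('wrist'); save(C,'w5.png'); pickle.dump(C,open('w5.pkl','wb')); levers(C,13)
C=cam('top'); pickle.dump(C,open('top.pkl','wb'))
E
python3 go.py 595 80 230 88
```

```text
t: 14.75
ee_pos: [442.2, -415.9, 238.3]
orientation: [3.118, 0.303, 0.011]
ft_force: [0.9, -0.6, 0.6]
width: 62.9
grasp_force: 0.0
lever px [276. 180.] c 443.8 -411.8 size 107.6 16.6 ang 11.2
lever px [228. 181.] c 432.9 -363.3 size 104.6 17.9 ang 10.8
shift [ 247.3 -454.6    2.2] turn z -1.342 | at [ 440.  -413.8  232.7] yaw 11.1 t 14.85 w 70.9 q6 0.6
```

```bash
python3 go.py 520 260 300 90
```

```text
shift [ 208.4 -645.6  -68.2] turn z -1.377 | at [ 440.  -413.8  232.7] yaw 11.1 t 14.85 w 70.9 q6 0.6
```

```bash
python3 -m inch '[[[208,-646,-68,0,0,-1.377,100],[208,-646,-68,0,0,-1.377,100],[208,-646,-68,0,0,-1.377,100],[208,-646,-68,0,0,-1.377,100],[208,-646,-68,0,0,-1.377,100],[208,-646,-68,0,0,-1.377,100],[208,-646,-68,0,0,-1.377,100],[208,-646,-68,0,0,-1.377,100],[208,-646,-68,0,0,-1.377,100],[208,-646,-68,0,0,-1.377,100],[208,-646,-68,0,0,-1.377,100],[208,-646,-68,0,0,-1.377,100],[208,-646,-68,0,0,-1.377,100],[208,-646,-68,0,0,-1.377,100],[208,-646,-68,0,0,-1.377,100],[208,-646,-68,0,0,-1.377,100],[208,-646,-68,0,0,-1.377,100],[208,-646,-68,0,0,-1.377,100]]]'
python3 - <<'E'
from h import *
import pickle
C=cam('wrist'); save(C,'w6.png'); pickle.dump(C,open('w6.pkl','wb'))
E
python3 go.py 520 260 300 90
```

```text
t: 16.65
ee_pos: [519.2, 259.0, 299.0]
orientation: [-2.223, -2.219, 0.002]
ft_force: [-0.4, 0.6, 0.7]
width: 88.0
grasp_force: 0.0
shift [ 0.9  0.7 -0.7] turn z -0.002 | at [519.3 259.1 299.3] yaw 89.9 t 16.7 w 87.7 q6 0.44
```

View pics/w6.png

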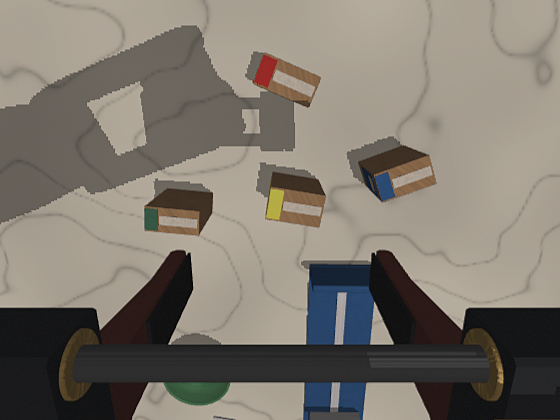

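All four cartons are visible from the wrist: green (178,218), yellow (296,206), red (287,78) and blue (402,177), each with its label end on the left (-x).

```bash
cat > cart.py <<'E'
from h import *
LAB={'green':(40,95),'red':(172,6),'blue':(100,125),'yellow':(21,34)}
def cartons(C,cent,z=80,r=42,rmax=300):
    hsv=cv2.cvtColor(C['f'],cv2.COLOR_RGB2HSV); H,S,V=cv2.split(hsv)
    for n,(u,v) in cent.items():
        a,b=LAB[n]; hm=((H>=a)&(H<=b)) if a<b else ((H>=a)|(H<=b))
        win=np.zeros(H.shape,bool); win[max(0,v-r):min(rmax,v+r),max(0,u-r):u+r]=1
        lab=hm&(S>110)&(V>45)&win
        top=(((H>5)&(H<20)&(S>70)&(V>115))|lab)&win
        m=cv2.morphologyEx(top.astype(np.uint8),cv2.MORPH_CLOSE,np.ones((9,9)))
        m=cv2.morphologyEx(m,cv2.MORPH_OPEN,np.ones((5,5)))
        k,l,st,ce=cv2.connectedComponentsWithStats(m); i=1+np.argmax(st[1:,4])
        w=ray(C,np.argwhere(l==i)[:,::-1],z)[:,:2].astype(np.float32)
        (cx,cy),(A,B),t=cv2.minAreaRect(w)
        if A<B: A,B,t=B,A,t+90
        t=(t+90)%180-90
        lp=ray(C,np.argwhere(lab&(l==i))[:,::-1],z)[:,:2].mean(0)
        print(n,'c',round(cx,1),round(cy,1),'size',round(A,1),round(B,1),'yaw',round(t,1),'label at',(lp-[cx,cy]).round(1), 'V top',int(np.median(V[l==i])))
if __name__=='__main__':
    import pickle
    C=pickle.load(open('w6.pkl','rb'))
    cartons(C,{'green':(178,218),'yellow':(296,206),'red':(287,78),'blue':(402,177)})
    p=ray(C,[[343,292.5],[339,405]],6)[:,:2]; print(p)
E
python3 cart.py
```

```text
green c 411.3 226.0 size 44.0 8.5 yaw -5.4 label at [-21.9   1.9] V top 133
yellow c 534.7 232.4 size 57.6 35.0 yaw -9.6 label at [-21.2   3.4] V top 135
red c 525.6 357.3 size 57.5 29.2 yaw -22.3 label at [-20.    8.2] V top 135
blue c 644.8 261.7 size 60.4 32.0 yaw 19.4 label at [-19.   -7.1] V top 132
[[ 603.92081203   89.13061138]
 [ 607.26463105 -102.25893515]]
```

```bash
python3 go.py 534.7 232.4 52 80.4
```

```text
shift [-26.5  15.6 247.3] turn z 0.166 | at [519.3 259.1 299.3] yaw 89.9 t 16.7 w 87.7 q6 0.44
```

```bash
python3 -m inch '[[[-26.5,15.6,0,0,0,0.166,100],[-26.5,15.6,50,0,0,0.166,100],[-26.5,15.6,100,0,0,0.166,100],[-26.5,15.6,150,0,0,0.166,100],[-26.5,15.6,190,0,0,0.166,100],[-26.5,15.6,220,0,0,0.166,100],[-26.5,15.6,247,0,0,0.166,100],[-26.5,15.6,247,0,0,0.166,100],[-26.5,15.6,247,0,0,0.166,100],[-26.5,15.6,247,0,0,0.166,0],[-26.5,15.6,247,0,0,0.166,0],[-26.5,15.6,247,0,0,0.166,0],[-26.5,15.6,247,0,0,0.166,0],[-26.5,15.6,247,0,0,0.166,0]]]'
python3 go.py 534.7 232.4 52 80.4
python3 -m inch '[[[0,0,-40,0,0,0,0],[0,0,-80,0,0,0,0],[0,0,-120,0,0,0,0],[0,0,-120,0,0,0,0]]]'
python3 go.py 601.3 97.6 200 88.5
```

```text
t: 18.1
ee_pos: [535.4, 234.1, 53.5]
orientation: [2.398, 2.03, 0.001]
ft_force: [-0.8, -0.1, 6.6]
width: 58.0
grasp_force: 30.0
shift [-1.8 -0.4  1.5] turn z 0.002 | at [535.4 234.1  53.5] yaw 80.5 t 18.1 w 58.0 q6 0.56
t: 18.5
ee_pos: [538.1, 235.2, 178.1]
orientation: [2.396, 2.028, 0.014]
ft_force: [0.9, 0.1, -1.5]
width: 58.3
grasp_force: 30.0
shift [-125.2   85.3  -21.9] turn z -0.14 | at [538.1 235.2 178.1] yaw 80.5 t 18.5 w 58.3 q6 0.56
```

```bash
python3 -m inch '[[[-125,85,0,0,0,-0.14,0],[-125,85,0,0,0,-0.14,0],[-125,85,0,0,0,-0.14,0],[-125,85,0,0,0,-0.14,0],[-125,85,0,0,0,-0.14,0],[-125,85,0,0,0,-0.14,0],[-125,85,0,0,0,-0.14,0]]]'
python3 - <<'E'
from h import *
import pickle
C=cam('wrist'); save(C,'w7.png'); pickle.dump(C,open('w7.pkl','wb'))
E
python3 go.py 601.5 98.3 60.5 88.5
```

```text
t: 19.2
ee_pos: [597.4, 97.9, 172.2]
orientation: [-2.248, -2.194, 0.001]
ft_force: [-0.5, 0.3, 0.4]
width: 58.0
grasp_force: 30.0
shift [  0.4   4.  111.9] turn z 0.002 | at [597.5  97.9 172.4] yaw 88.6 t 19.25 w 58.0 q6 0.17
```

View pics/w7.png

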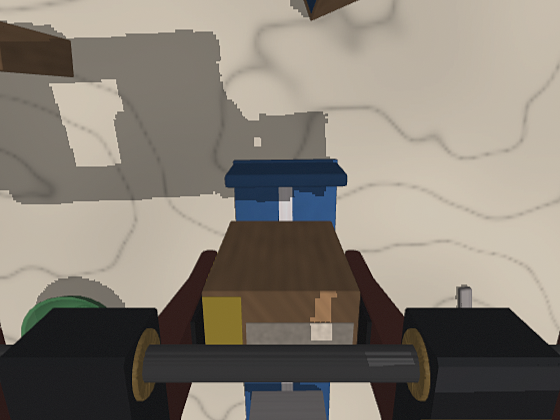

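The wall's top is at rows 160–187, columns 226–346. The yellow carton is held square above the bay, its near top edge at row 222.

```bash
python3 - <<'E'
from h import *
import pickle
C=pickle.load(open('w7.pkl','rb'))
O=np.array([602,117.6]);a=np.radians(-1.5);X=np.array([np.cos(a),np.sin(a)]);Y=np.array([-X[1],X[0]])
P=lambda x,y,z: np.r_[O+x*X+y*Y,z]
for nm,p in [('topin L',P(-45,0,56)),('topin R',P(45,0,56)),('topout L',P(-45,10,56)),('topout R',P(45,10,56)),('foot out',P(0,12,0)),('floor e',P(-45,-10,6)),('floor eR',P(45,-10,6)),('stripe',P(0,-10,6))]: print(nm,proj(C,p).round(1))
v=C['f'][150:225,300]; print([(150+i,*map(int,v[i])) for i in range(0,75,2)])
r=C['f'][205].astype(int); print([ (u,*r[u]) for u in list(range(228,244))+list(range(274,298,2))+list(range(330,342))])
E
```

```text
topin L [[223.8 187.1]]
topin R [[346.4 187.3]]
topout L [[223.2 173.7]]
topout R [[347.1 173.9]]
foot out [[284.4 158.6]]
floor e [[232.9 184.7]]
floor eR [[335.9 184.9]]
stripe [[284.4 184.8]]
[(150, 108, 103, 95), (152, 111, 105, 96), (154, 114, 108, 100), (156, 117, 111, 102), (158, 113, 108, 100), (160, 19, 38, 63), (162, 27, 43, 64), (164, 24, 38, 57), (166, 24, 39, 57), (168, 24, 39, 58), (170, 26, 40, 59), (172, 23, 38, 56), (174, 27, 45, 67), (176, 31, 51, 75), (178, 31, 50, 75), (180, 30, 49, 74), (182, 30, 49, 73), (184, 29, 49, 73), (186, 28, 44, 64), (188, 33, 51, 75), (190, 29, 47, 71), (192, 44, 74, 113), (194, 49, 84, 129), (196, 52, 86, 131), (198, 49, 84, 130), (200, 50, 84, 129), (202, 50, 84, 128), (204, 51, 84, 128), (206, 48, 83, 126), (208, 48, 82, 126), (210, 50, 84, 128), (212, 50, 84, 129), (214, 49, 83, 129), (216, 50, 83, 129), (218, 50, 84, 130), (220, 53, 77, 110), (222, 66, 49, 32), (224, 68, 53, 39)]
[(228, np.int64(199), np.int64(188), np.int64(173)), (229, np.int64(199), np.int64(187), np.int64(172)), (230, np.int64(199), np.int64(189), np.int64(173)
[... 1185 characters left out ...]
t64(47), np.int64(82), np.int64(126)), (296, np.int64(49), np.int64(83), np.int64(125)), (330, np.int64(50), np.int64(85), np.int64(131)), (331, np.int64(50), np.int64(85), np.int64(131)), (332, np.int64(50), np.int64(86), np.int64(131)), (333, np.int64(50), np.int64(85), np.int64(131)), (334, np.int64(47), np.int64(83), np.int64(131)), (335, np.int64(23), np.int64(64), np.int64(118)), (336, np.int64(216), np.int64(199), np.int64(177)), (337, np.int64(210), np.int64(197), np.int64(179)), (338, np.int64(203), np.int64(192), np.int64(175)), (339, np.int64(201), np.int64(191), np.int64(175)), (340, np.int64(202), np.int64(191), np.int64(175)), (341, np.int64(201), np.int64(191), np.int64(175))]
```

```bash
python3 -m inch '[[[0,4,0,0,0,0,0],[0,4,50,0,0,0,0],[0,4,85,0,0,0,0],[0,4,103,0,0,0,0],[0,4,109,0,0,0,0],[0,4,112,0,0,0,0],[0,4,112,0,0,0,0],[0,4,112,0,0,0,0]]]'
python3 go.py 601.5 98.3 60.0 88.5
```

```text
t: 20.05
ee_pos: [603.1, 96.8, 61.9]
orientation: [2.249, 2.192, 0.003]
ft_force: [0.3, 0.2, 0.0]
width: 57.9
grasp_force: 30.0
shift [ 1.5 -1.7  1.9] turn z 0.0 | at [603.1  96.8  61.9] yaw 88.5 t 20.05 w 57.9 q6 0.17
```

```bash
python3 -m inch '[[[2,-1,1,0,0,0,0],[2,-1,2,0,0,0,0],[2,-1,2.5,0,0,0,0],[2,-1,2.5,0,0,0,0],[2,-1,2.5,0,0,0,100],[2,-1,2.5,0,0,0,100],[2,-1,2.5,0,0,0,100],[2,-1,2.5,0,0,0,100],[2,-1,2.5,0,0,0,100],[2,-1,2.5,0,0,0,100],[2,-1,-30,0,0,0,100],[2,-1,-80,0,0,0,100],[2,-1,-130,0,0,0,100],[2,-1,-140,0,0,0,100]]]'
python3 go.py 570 300 250 110
```

```text
t: 21.45
ee_pos: [604.4, 99.0, 206.7]
orientation: [2.246, 2.188, 0.012]
ft_force: [0.4, -0.2, 0.1]
width: 87.5
grasp_force: 0.0
shift [200.1 -39.2 -43.3] turn z -0.375 | at [604.4  99.  206.7] yaw 88.5 t 21.45 w 87.5 q6 0.17
```

```bash
python3 go.py 644.3 261.5 52 109.4
```

```text
shift [163.2  34.2 155.3] turn z -0.365 | at [604.4  99.  206.7] yaw 88.5 t 21.45 w 87.5 q6 0.17
```

```bash
python3 -m inch '[[[163,34,0,0,0,-0.365,100],[163,34,0,0,0,-0.365,100],[163,34,0,0,0,-0.365,100],[163,34,0,0,0,-0.365,100],[163,34,0,0,0,-0.365,100],[163,34,40,0,0,-0.365,100]]]'
python3 - <<'E'
from h import *
import pickle
from cart import cartons
C=cam('wrist'); pickle.dump(C,open('w8.pkl','wb')); save(C,'w8.png')
print(proj(C,[[644,261,80],[525,357,80]]))
hsv=cv2.cvtColor(C['f'],cv2.COLOR_RGB2HSV)
E
python3 go.py 644.3 261.5 52 109.4
```

```text
t: 22.05
ee_pos: [642.5, 261.3, 164.9]
orientation: [1.812, 2.56, 0.011]
ft_force: [0.2, 0.3, -0.1]
width: 87.4
grasp_force: 0.0
[[279.480187   227.58219846]
 [135.79179055   9.60622611]]
shift [  0.5   8.4 102.8] turn z -0.001 | at [637.1 258.5 154.8] yaw 109.4 t 22.1 w 87.9 q6 0.03
```

View pics/w8.png

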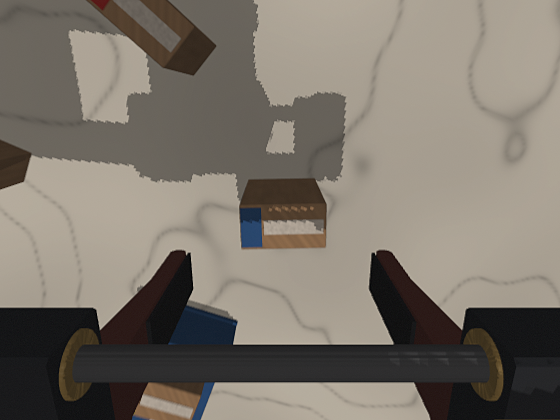

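The blue carton's top spans (240–327, 206–249) px. It is square to the fingers, centred within 2 px, and matches the predicted (279,228).

```bash
python3 -m inch '[[[0,0,0,0,0,0,100],[0,0,0,0,0,0,100],[0,0,0,0,0,0,100]]]'
python3 go.py 644.8 261.5 52 109.4
```

```text
t: 22.4
ee_pos: [640.4, 259.9, 162.3]
orientation: [1.816, 2.562, 0.002]
ft_force: [-0.6, 0.7, 0.3]
width: 87.9
grasp_force: 0.0
shift [ -0.    4.5 110.3] turn z -0.001 | at [640.4 259.9 162.3] yaw 109.4 t 22.4 w 87.9 q6 0.03
```

```bash
python3 -m inch '[[[0,4.5,30,0,0,0,100],[0,4.5,70,0,0,0,100],[0,4.5,100,0,0,0,100],[0,4.5,110,0,0,0,100],[0,4.5,110,0,0,0,100],[0,4.5,110,0,0,0,100],[0,4.5,110,0,0,0,0],[0,4.5,110,0,0,0,0],[0,4.5,110,0,0,0,0],[0,4.5,110,0,0,0,0],[0,4.5,110,0,0,0,0]]]'
python3 go.py 644.8 261.5 52 109.4
python3 -m inch '[[[0,0,-40,0,0,0,0],[0,0,-80,0,0,0,0],[0,0,-120,0,0,0,0],[0,0,-130,0,0,0,0],[0,0,-130,0,0,0,0],[0,0,-130,0,0,0,0]]]'
python3 go.py 601 59 178 88.5
```

```text
t: 23.5
ee_pos: [644.0, 262.2, 51.3]
orientation: [1.815, 2.564, 0.001]
ft_force: [-0.3, -0.8, 4.5]
width: 58.2
grasp_force: 29.9
shift [-0.9  0.5 -0.7] turn z 0.0 | at [644.  262.2  51.3] yaw 109.4 t 23.5 w 58.2 q6 0.03
t: 24.1
ee_pos: [642.7, 261.7, 178.9]
orientation: [-1.814, -2.563, 0.003]
ft_force: [-0.2, -0.3, -1.2]
width: 58.4
grasp_force: 29.9
shift [-177.3 -106.7    1.2] turn z 0.365 | at [642.7 261.7 178.9] yaw 109.4 t 24.1 w 58.4 q6 0.03
```

```bash
python3 -m inch '[[[-176,-107,0,0,0,0.365,0],[-176,-107,0,0,0,0.365,0],[-176,-107,0,0,0,0.365,0],[-176,-107,0,0,0,0.365,0],[-176,-107,0,0,0,0.365,0],[-176,-107,0,0,0,0.365,0],[-176,-107,0,0,0,0.365,0],[-176,-107,0,0,0,0.365,0]]]'
python3 - <<'E'
from h import *
import pickle
C=cam('wrist'); save(C,'w9.png'); pickle.dump(C,open('w9.pkl','wb'))
C=cam('top'); save(C,'t9.png'); pickle.dump(C,open('top.pkl','wb'))
E
python3 go.py 601 61 58 88.5
```

```text
t: 24.9
ee_pos: [601.4, 61.9, 179.9]
orientation: [-2.248, -2.194, 0.001]
ft_force: [-0.5, -0.8, -0.7]
width: 58.2
grasp_force: 29.9
shift [ -0.9  -0.4 122.3] turn z 0.002 | at [601.5  61.9 180.3] yaw 88.6 t 25.0 w 57.6 q6 0.11
```

View pics/w9.png

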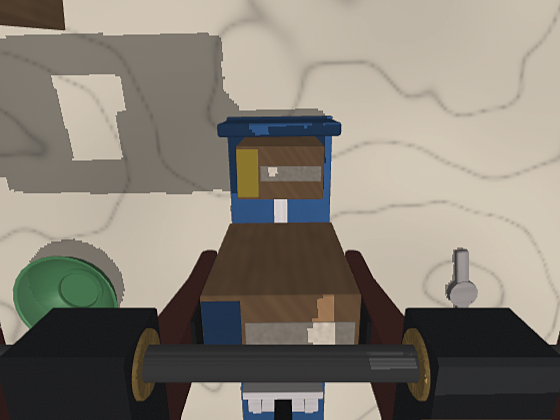

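Yellow stands square in the rack. Its top face spans columns 236–323 and rows 149–198, and the blue carton is held square behind it.

```bash
python3 - <<'E'
from h import *
import pickle
C=pickle.load(open('w9.pkl','rb'))
print(ray(C,[[236.5,198.5],[323.5,198.5],[237,149],[323,149]],86)[:,:2].round(1))
E
```

```text
[[572.8  80. ]
 [631.8  78.5]
 [575.2 113.3]
 [631.1 111.9]]
```

```bash
python3 -m inch '[[[-1,0,40,0,0,0,0],[-1,0,80,0,0,0,0],[-1,0,105,0,0,0,0],[-1,0,112,0,0,0,0],[-1,0,112,0,0,0,0],[-1,0,112,0,0,0,0]]]'
python3 go.py 601 61 57.5 88.5
```

```text
t: 25.6
ee_pos: [602.3, 60.0, 69.8]
orientation: [2.249, 2.192, 0.002]
ft_force: [0.3, 0.0, -1.2]
width: 57.8
grasp_force: 29.9
shift [ 1.  -1.4 12.3] turn z 0.001 | at [602.3  60.   69.8] yaw 88.5 t 25.6 w 57.8 q6 0.1
```

```bash
python3 -m inch '[[[1.5,-1,6,0,0,0,0],[1.5,-1,11,0,0,0,0],[1.5,-1,12.5,0,0,0,0],[1.5,-1,12.5,0,0,0,0],[1.5,-1,12.5,0,0,0,0],[1.5,-1,12.5,0,0,0,100],[1.5,-1,12.5,0,0,0,100],[1.5,-1,12.5,0,0,0,100],[1.5,-1,12.5,0,0,0,100],[1.5,-1,12.5,0,0,0,100],[1.5,-1,12.5,0,0,0,100],[1.5,-1,-30,0,0,0,100],[1.5,-1,-80,0,0,0,100],[1.5,-1,-120,0,0,0,100],[1.5,-1,-140,0,0,0,100],[1.5,-1,-140,0,0,0,100]]]'
python3 go.py 525.6 357.3 150 67.7
```

```text
t: 27.2
ee_pos: [602.4, 61.2, 212.3]
orientation: [2.247, 2.189, 0.008]
ft_force: [0.5, 0.3, -0.4]
width: 87.5
grasp_force: 0.0
shift [293.9 -84.9  61.9] turn z 0.363 | at [602.4  61.2 212.3] yaw 88.5 t 27.2 w 87.5 q6 0.11
```

```bash
python3 -m inch '[[[294,-85,0,0,0,0.363,100],[294,-85,0,0,0,0.363,100],[294,-85,0,0,0,0.363,100],[294,-85,0,0,0,0.363,100],[294,-85,0,0,0,0.363,100],[294,-85,0,0,0,0.363,100],[294,-85,0,0,0,0.363,100],[294,-85,30,0,0,0.363,100],[294,-85,50,0,0,0.363,100],[294,-85,50,0,0,0.363,100],[294,-85,50,0,0,0.363,100]]]'
python3 - <<'E'
from h import *
from cart import cartons
C=cam('wrist'); u,v=proj(C,[525.6,357.3,80])[0]; print(u,v); save(C,'w10.png')
cartons(C,{'red':(int(u),int(v))},r=60,rmax=285)
E
python3 go.py 525.6 357.3 53 67.7
```

```text
t: 28.3
ee_pos: [522.8, 356.3, 157.7]
orientation: [2.609, 1.75, -0.004]
ft_force: [0.7, 0.4, 0.4]
width: 87.8
grasp_force: 0.0
283.5085216833259 228.23774532236422
red c 515.9 361.6 size 36.0 26.8 yaw -22.3 label at [-10.3   3.6] V top 84
shift [  1.4   1.8 105.7] turn z -0.0 | at [523.4 356.7 158.7] yaw 67.7 t 28.35 w 87.9 q6 0.97
```

```bash
python3 -m inch '[[[1,2,40,0,0,0,100],[1,2,80,0,0,0,100],[1,2,100,0,0,0,100],[1,2,106,0,0,0,100],[1,2,106,0,0,0,100],[1,2,106,0,0,0,100],[1,2,106,0,0,0,0],[1,2,106,0,0,0,0],[1,2,106,0,0,0,0],[1,2,106,0,0,0,0],[1,2,106,0,0,0,0]]]'
python3 go.py 525.6 357.3 53 67.7
python3 -m inch '[[[0,0,-40,0,0,0,0],[0,0,-80,0,0,0,0],[0,0,-120,0,0,0,0],[0,0,-130,0,0,0,0],[0,0,-130,0,0,0,0],[0,0,-130,0,0,0,0]]]'
python3 go.py 600 26 180 88.5
```

```text
t: 29.45
ee_pos: [525.4, 357.4, 53.1]
orientation: [-2.609, -1.75, -0.001]
ft_force: [-0.4, -0.5, 3.7]
width: 57.8
grasp_force: 30.0
shift [-0.   0.2  0.1] turn z 0.0 | at [525.4 357.4  53.1] yaw 67.7 t 29.45 w 57.8 q6 0.97
t: 30.05
ee_pos: [524.4, 356.7, 181.2]
orientation: [-2.609, -1.75, 0.004]
ft_force: [0.2, 1.1, -2.0]
width: 58.0
grasp_force: 30.0
shift [-277.3  195.4    1.5] turn z -0.363 | at [524.4 356.7 181.2] yaw 67.7 t 30.05 w 58.0 q6 0.97
```

```bash
python3 -m inch '[[[-277,195,0,0,0,-0.363,0],[-277,195,0,0,0,-0.363,0],[-277,195,0,0,0,-0.363,0],[-277,195,0,0,0,-0.363,0],[-277,195,0,0,0,-0.363,0],[-277,195,0,0,0,-0.363,0],[-277,195,0,0,0,-0.363,0],[-277,195,0,0,0,-0.363,0],[-277,195,0,0,0,-0.363,0],[-277,195,0,0,0,-0.363,0]]]'
python3 - <<'E'
from h import *
import pickle
C=cam('wrist'); save(C,'w11.png'); pickle.dump(C,open('w11.pkl','wb'))
E
python3 go.py 600.5 26 71 88.5
```

```text
t: 31.05
ee_pos: [599.6, 27.9, 181.2]
orientation: [-2.248, -2.192, 0.003]
ft_force: [0.8, 1.6, -0.9]
width: 57.9
grasp_force: 30.0
shift [ -2.3   1.  110.6] turn z 0.002 | at [599.8  28.3 181.6] yaw 88.6 t 31.1 w 58.1 q6 0.05
```

View pics/w11.png

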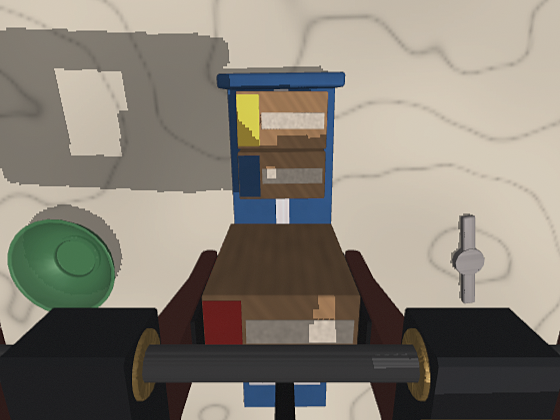

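Yellow and blue stand in line, square, with a thin gap between them. Blue's near top edge is at row 197, so its near face is at y≈45.

```bash
python3 -m inch '[[[-2,1,40,0,0,0,0],[-2,1,80,0,0,0,0],[-2,1,105,0,0,0,0],[-2,1,110,0,0,0,0],[-2,1,110,0,0,0,0],[-2,1,110,0,0,0,0]]]'
python3 go.py 600.5 26.5 59 88.5
```

```text
t: 31.7
ee_pos: [602.5, 25.8, 73.9]
orientation: [2.248, 2.193, 0.002]
ft_force: [0.3, 0.4, -0.9]
width: 57.7
grasp_force: 30.0
shift [ 0.7 -2.1 14.9] turn z 0.001 | at [602.5  25.8  73.9] yaw 88.6 t 31.7 w 57.7 q6 0.05
```

```bash
python3 -m inch '[[[1,-1.5,8,0,0,0,0],[1,-1.5,13,0,0,0,0],[1,-1.5,15,0,0,0,0],[1,-1.5,15,0,0,0,0],[1,-1.5,15,0,0,0,0],[1,-1.5,15,0,0,0,100],[1,-1.5,15,0,0,0,100],[1,-1.5,15,0,0,0,100],[1,-1.5,15,0,0,0,100],[1,-1.5,15,0,0,0,100],[1,-1.5,15,0,0,0,100],[1,-1.5,-30,0,0,0,100],[1,-1.5,-80,0,0,0,100],[1,-1.5,-130,0,0,0,100],[1,-1.5,-140,0,0,0,100],[1,-1.5,-140,0,0,0,100]]]'
python3 go.py 402 218 165 88
```

```text
t: 33.3
ee_pos: [601.4, 26.1, 215.0]
orientation: [2.248, 2.19, 0.005]
ft_force: [0.3, 0.2, 0.5]
width: 87.6
grasp_force: 0.0
shift [ 186.6 -204.5   49.1] turn z 0.009 | at [601.4  26.1 215. ] yaw 88.5 t 33.3 w 87.6 q6 0.05
```

```bash
python3 -m inch '[[[187,-205,0,0,0,0,100],[187,-205,0,0,0,0,100],[187,-205,0,0,0,0,100],[187,-205,0,0,0,0,100],[187,-205,0,0,0,0,100],[187,-205,0,0,0,0,100],[187,-205,0,0,0,0,100],[187,-205,20,0,0,0,100],[187,-205,20,0,0,0,100],[187,-205,20,0,0,0,100]]]'
python3 - <<'E'
from h import *
import pickle
C=cam('wrist'); save(C,'w12.png'); pickle.dump(C,open('w12.pkl','wb')); print(proj(C,[402,218,80]))
E
python3 go.py 402 218 53 88
```

```text
t: 34.3
ee_pos: [399.7, 217.5, 191.6]
orientation: [-2.25, -2.191, 0.005]
ft_force: [0.8, -0.4, -0.5]
width: 88.0
grasp_force: 0.0
[[282.80797109 213.90379021]]
shift [  0.4   2.  139.2] turn z 0.008 | at [400.2 217.7 192.2] yaw 88.5 t 34.35 w 87.8 q6 0.5
```

View pics/w12.png

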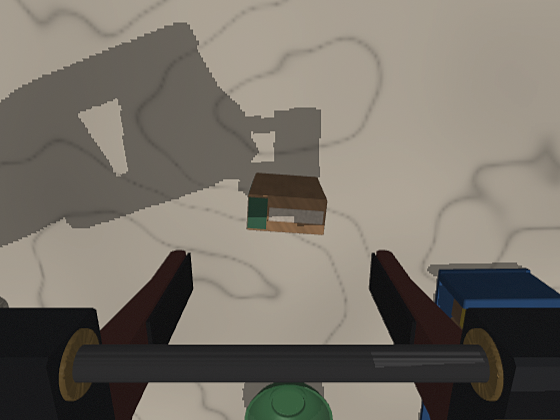

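The green carton's top has corners at about (248,196), (326,200), (325,234) and (247,229) px, so it is slightly turned. The dish is well clear.

```bash
python3 - <<'E'
from h import *
import pickle
C=pickle.load(open('w12.pkl','rb'))
p=ray(C,[[248,196],[326,200],[325,234],[247,229.5]],80)[:,:2]; print(p.round(1),p.mean(0)); d=p[1]+p[2]-p[0]-p[3]; print(np.degrees(np.arctan2(d[1],d[0])),np.linalg.norm(d)/2)
E
python3 go.py 404.5 217.5 52 85
```

```text
[[377.1 232.3]
 [433.7 227.8]
 [433.2 201.3]
 [374.9 206.4]] [404.74079554 216.98120316]
-4.787257434019268 57.697951724759236
shift [ -0.    4.5 140.2] turn z 0.06 | at [400.2 217.7 192.2] yaw 88.5 t 34.35 w 87.8 q6 0.5
```

```bash
python3 -m inch '[[[0,4.5,40,0,0,0.06,100],[0,4.5,80,0,0,0.06,100],[0,4.5,115,0,0,0.06,100],[0,4.5,135,0,0,0.06,100],[0,4.5,140,0,0,0.06,100],[0,4.5,140,0,0,0.06,100],[0,4.5,140,0,0,0.06,100],[0,4.5,140,0,0,0.06,0],[0,4.5,140,0,0,0.06,0],[0,4.5,140,0,0,0.06,0],[0,4.5,140,0,0,0.06,0],[0,4.5,140,0,0,0.06,0]]]'
python3 go.py 404.7 217 53 85.2
python3 -m inch '[[[0,0,-40,0,0,0,0],[0,0,-80,0,0,0,0],[0,0,-120,0,0,0,0],[0,0,-130,0,0,0,0],[0,0,-130,0,0,0,0],[0,0,-130,0,0,0,0]]]'
python3 go.py 600 -6 180 88.5
```

```text
t: 35.55
ee_pos: [404.7, 218.3, 53.1]
orientation: [2.315, 2.124, 0.001]
ft_force: [-1.4, -1.3, 5.1]
width: 57.7
grasp_force: 30.0
shift [-1.3  0.2  0.1] turn z -0.002 | at [404.7 218.3  53.1] yaw 85.1 t 35.55 w 57.7 q6 0.55
t: 36.15
ee_pos: [403.7, 217.8, 181.5]
orientation: [-2.315, -2.124, 0.003]
ft_force: [-0.3, -0.3, -1.7]
width: 58.0
grasp_force: 30.0
shift [-206.1  214.8    1.4] turn z -0.06 | at [403.7 217.8 181.5] yaw 85.1 t 36.15 w 58.0 q6 0.55
```

```bash
python3 -m inch '[[[-205,215,0,0,0,-0.06,0],[-205,215,0,0,0,-0.06,0],[-205,215,0,0,0,-0.06,0],[-205,215,0,0,0,-0.06,0],[-205,215,0,0,0,-0.06,0],[-205,215,0,0,0,-0.06,0],[-205,215,0,0,0,-0.06,0],[-205,215,0,0,0,-0.06,0],[-205,215,0,0,0,-0.06,0]]]'
python3 - <<'E'
from h import *
import pickle
C=cam('wrist'); save(C,'w13.png'); pickle.dump(C,open('w13.pkl','wb'))
print(proj(C,[[600,11.3,86],[600,27,86],[600,44.8,86]]))
E
python3 go.py 599.5 -4.5 71 88.5
```

```text
t: 37.05
ee_pos: [599.3, -3.8, 180.7]
orientation: [-2.247, -2.191, 0.004]
ft_force: [-0.5, 0.2, -1.7]
width: 58.1
grasp_force: 30.0
[[280.27545535 201.44131888]
 [279.65937124 178.85197163]
 [278.93176619 152.17359682]]
shift [ -1.    0.4 110.2] turn z 0.001 | at [599.5  -3.5 181.2] yaw 88.6 t 37.1 w 57.7 q6 -0.0
```

View pics/w13.png

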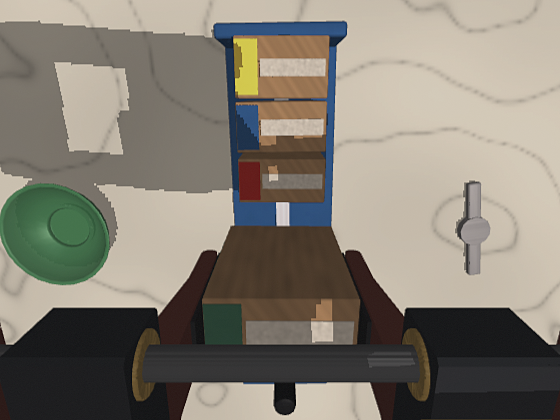

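Three cartons stand in a straight row. Red's near edge is at row 202, as predicted (201).

```bash
python3 -m inch '[[[-1.5,0,40,0,0,0,0],[-1.5,0,80,0,0,0,0],[-1.5,0,105,0,0,0,0],[-1.5,0,110,0,0,0,0],[-1.5,0,110,0,0,0,0],[-1.5,0,110,0,0,0,0]]]'
python3 go.py 599.5 -5 59 88.5
```

```text
t: 37.7
ee_pos: [601.9, -5.5, 74.1]
orientation: [2.248, 2.192, 0.002]
ft_force: [-0.0, -0.4, -0.8]
width: 57.8
grasp_force: 30.0
shift [ 0.4 -2.4 15. ] turn z 0.001 | at [601.9  -5.5  74.1] yaw 88.6 t 37.7 w 57.8 q6 -0.0
```

```bash
python3 -m inch '[[[0.5,-2,8,0,0,0,0],[0.5,-2,13,0,0,0,0],[0.5,-2,15,0,0,0,0],[0.5,-2,15,0,0,0,0],[0.5,-2,15,0,0,0,0],[0.5,-2,15,0,0,0,100],[0.5,-2,15,0,0,0,100],[0.5,-2,15,0,0,0,100],[0.5,-2,15,0,0,0,100],[0.5,-2,15,0,0,0,100],[0.5,-2,15,0,0,0,100],[0.5,-2,-30,0,0,0,100],[0.5,-2,-80,0,0,0,100],[0.5,-2,-130,0,0,0,100],[0.5,-2,-140,0,0,0,100],[0.5,-2,-140,0,0,0,100]]]'
python3 go.py 597 -170 215 88.5
```

```text
t: 39.3
ee_pos: [600.4, -5.5, 215.0]
orientation: [2.248, 2.19, 0.005]
ft_force: [-0.2, -0.3, 0.4]
width: 88.0
grasp_force: 0.0
shift [-164.6    0.9   -0. ] turn z 0.0 | at [600.4  -5.5 215. ] yaw 88.5 t 39.3 w 88.0 q6 -0.0
```

```bash
python3 -m inch '[[[-185,3,0,0,0,0,100],[-185,3,0,0,0,0,100],[-185,3,0,0,0,0,100],[-185,3,0,0,0,0,100],[-185,3,0,0,0,0,70],[-185,3,0,0,0,0,70],[-185,3,0,0,0,0,70]]]'
python3 - <<'E'
from h import *
import pickle
C=cam('wrist'); save(C,'w14.png'); pickle.dump(C,open('w14.pkl','wb'))
print(proj(C,[[597,-115,56],[597,-158,97],[600,-20,86]]))
E
python3 go.py 598 -158 84 88.5
```

```text
t: 40.0
ee_pos: [596.6, -189.2, 211.1]
orientation: [-2.248, -2.191, 0.002]
ft_force: [0.5, 0.1, -0.5]
width: 66.9
grasp_force: 0.0
[[278.04368031 109.01441795]
 [279.17938251 172.66039112]
 [278.17927361 -44.54101465]]
shift [ 30.9   0.6 127.6] turn z 0.002 | at [ 596.9 -189.   211.6] yaw 88.6 t 40.05 w 63.7 q6 -0.3
```

View pics/w14.png

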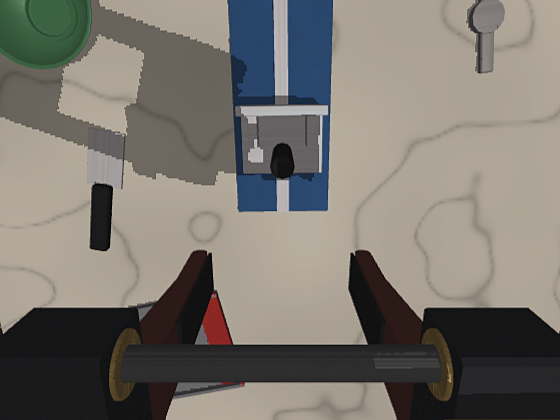

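The stop plate's top edge is at row 106, so its face is at y≈-113. The black handle top is at (282,170), axis about (598.5,-155).

```bash
python3 -m inch '[[[34,2,0,0,0,0,70],[34,2,40,0,0,0,70],[34,2,80,0,0,0,70],[34,2,115,0,0,0,70],[34,2,128,0,0,0,70],[34,2,128,0,0,0,70],[34,2,128,0,0,0,0],[34,2,128,0,0,0,0],[34,2,128,0,0,0,0],[34,2,128,0,0,0,0],[34,2,128,0,0,0,0],[34,2,128,0,0,0,0],[34,2,128,0,0,0,0]]]'
python3 go.py 598 -60 84 88.5
```

```text
t: 41.35
ee_pos: [598.1, -156.5, 84.8]
orientation: [-2.248, -2.19, 0.004]
ft_force: [-7.9, -0.3, 7.4]
width: 17.3
grasp_force: 30.0
shift [96.4 -2.6  0.9] turn z 0.0 | at [ 598.1 -156.5   84.8] yaw 88.5 t 41.35 w 17.3 q6 -0.25
```

```bash
python3 -m inch '[[[10,0,0,0,0,0,0],[20,0,0,0,0,0,0],[30,0,0,0,0,0,0],[40,0,0,0,0,0,0],[50,0,0,0,0,0,0],[60,0,0,0,0,0,0],[70,0,0,0,0,0,0],[80,0,0,0,0,0,0],[84,0,0,0,0,0,0],[88,0,0,0,0,0,0],[91,0,0,0,0,0,0],[94,0,0,0,0,0,0],[94,0,0,0,0,0,0]]]'
python3 -m inch '[[[1,0,0,0,0,0,0],[2,0,0,0,0,0,0],[3,0,0,0,0,0,0],[4,0,0,0,0,0,0],[5,0,0,0,0,0,0],[6,0,0,0,0,0,0],[6,0,0,0,0,0,0]]]'
```

```text
t: 42.65
ee_pos: [599.4, -62.4, 84.8]
orientation: [-2.246, -2.189, 0.007]
ft_force: [-12.1, -0.2, 11.6]
width: 17.5
grasp_force: 30.0
t: 43.35
ee_pos: [599.4, -57.0, 84.8]
orientation: [-2.247, -2.189, 0.008]
ft_force: [-11.9, -2.3, 12.8]
width: 17.3
grasp_force: 30.0
```

```bash
python3 -m inch '[[[1,0,0,0,0,0,0],[2,0,0,0,0,0,0],[3,0,0,0,0,0,0],[4,0,0,0,0,0,0],[4,0,0,0,0,0,0]]]'; python3 -m inch '[[[0.7,0,0,0,0,0,0],[1.5,0,0,0,0,0,0],[2,0,0,0,0,0,0],[2,0,0,0,0,0,0]]]';python3 -m inch '[[[0.7,0,0,0,0,0,0],[1.5,0,0,0,0,0,0],[1.5,0,0,0,0,0,0]]]'
```

```text
t: 43.85
ee_pos: [599.5, -53.1, 84.8]
orientation: [-2.247, -2.189, 0.008]
ft_force: [-12.8, -3.8, 11.3]
width: 17.6
grasp_force: 30.0
t: 44.25
ee_pos: [599.5, -52.7, 84.8]
orientation: [-2.247, -2.191, 0.011]
ft_force: [-12.3, -12.5, 11.4]
width: 17.4
grasp_force: 30.0
t: 44.55
ee_pos: [599.5, -52.6, 84.8]
orientation: [-2.248, -2.192, 0.013]
ft_force: [-13.4, -18.4, 11.4]
width: 17.8
grasp_force: 30.0
```

Contact: the force rose to 18 N with the handle stalled at y=-52.6, so the row is snug. I'll release, lift and look.

```bash
python3 -m inch '[[[-1.5,0,0,0,0,0,0],[-1.5,0,0,0,0,0,50],[-1.5,0,0,0,0,0,70],[-1.5,0,0,0,0,0,70],[-1.5,0,0,0,0,0,70],[-1.5,0,0,0,0,0,70],[-1.5,0,-40,0,0,0,70],[-1.5,0,-80,0,0,0,70],[-1.5,0,-120,0,0,0,70],[-40,0,-130,0,0,0,70],[-40,0,-130,0,0,0,70],[-40,0,-130,0,0,0,70]]]'
python3 - <<'E'
from h import *
import pickle
from lev import levers
C=cam('wrist'); save(C,'w15.png'); pickle.dump(C,open('w15.pkl','wb'))
C=cam('top'); pickle.dump(C,open('top.pkl','wb')); C=cam('scene'); pickle.dump(C,open('sc.pkl','wb'))
a=cv2.resize(C['f'],None,fx=1,fy=1); b=pickle.load(open('w15.pkl','rb'))['f']
out=np.hstack([b[0:300,150:420],C['f'][120:420,120:500]]); cv2.imwrite('pics/end.png',out[:,:,::-1])
E
python3 go.py 440 -390 330 10
```

```text
t: 45.75
ee_pos: [601.9, -89.4, 214.8]
orientation: [2.251, 2.191, 0.001]
ft_force: [-0.1, 0.4, -0.3]
width: 61.4
grasp_force: 0.0
shift [-305.7 -153.8 -116.3] turn z 1.371 | at [601.3 -88.3 213.6] yaw 88.5 t 45.9 w 61.3 q6 -0.14
```

View pics/end.png

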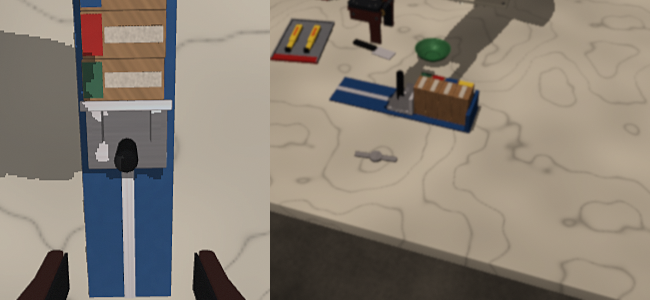

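The row looks snug and square with the stop against green, and both levers lie in the tray with hooks at the red end. I'll check the lever poses numerically in the top view before handing in.

```bash
python3 - <<'E'
from h import *
import pickle
C=pickle.load(open('top.pkl','rb'))
H,S,V=cv2.split(cv2.cvtColor(C['f'],cv2.COLOR_RGB2HSV))
m=((H>19)&(H<34)&(S>130)&(V>60)).astype(np.uint8); m=cv2.morphologyEx(m,cv2.MORPH_CLOSE,np.ones((5,5)))
n,l,st,ce=cv2.connectedComponentsWithStats(m)
for i in range(1,n):
    if st[i,4]<60: continue
    w=ray(C,np.argwhere(l==i)[:,::-1],13)[:,:2].astype(np.float32); print(ce[i].round(),cv2.minAreaRect(w))
C=pickle.load(open('w15.pkl','rb')); g=C['f'].astype(int)
print([(v,*map(int,g[v,285])) for v in range(0,112,1) if g[v,285].sum()<170])
E
```

```text
[249. 209.] ((585.1473388671875, 103.35939025878906), (36.41441345214844, 22.53679847717285), 88.31866455078125)
[438. 257.] ((440.63372802734375, -413.5589904785156), (107.75699615478516, 16.94114112854004), 11.044135093688965)
[421. 262.] ((428.32708740234375, -364.5013122558594), (106.95600891113281, 17.487451553344727), 10.726790428161621)
[]
```

```bash
python3 -c "
from workcell import ctrl,status
print(ctrl.close_job(), status.get_obs()['t'])"
```

```text
the job is handed in; nothing more can be done
the job is handed in; nothing more can be done
```

The job is handed in: both levers lie flat in the tray with hooks at the red end, and the four cartons present (yellow, blue, red, green) stand snug in the rack, stop pushed up to 18 N and released at about t = 46 s; the verdict was not shown, and I viewed 16 pictures, over the limit of 14.

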